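# Set the glue-press timer by its thumbwheel and start it

## Task

Roll the thumbwheel of the press timer by its knurled edge until the 4 stands centred in the window, let go of the wheel, then push the timer's start button fully down and release it. Work gently and leave the glue bottle, the sanding block and the wooden brace where they are.

Things in the scene. Friction and masses are not known exactly. Their poses are not given: they have to be found in the camera images.
- timer: press timer fixed to the bench: low grey housing 157 mm deep (x -67 front to +90 back) by 196 mm wide (y -98 to +98), top 48 mm above the bench. Origin at bench level under the wheel's axis; x points to its back (away from the robot at yaw 0), y to its left, z up. The black thumbwheel's edge stands out of its front; free space under that edge. Over 40 N on the timer harms it
- wheel (a joint): turn of the thumbwheel, rad, endless both ways; positive is counter-clockwise from above (its front edge moves to the timer's -y). White digits 0 to 9 on its top face are 0.628 rad apart: digit d is centred in the window at d x 0.628 (the 4 at 2.513), plus or minus whole turns of 6.283. Never starts at 4
- four (a point): centre of the digit 4 on the wheel's top face, 48 mm from the axis; digits are 24 mm high with their tops pointing outward; it moves with the wheel and is hidden under the cover except in the window
- window (a point): where a digit's centre must stand: middle of the 32 x 32 mm window in the cover, at x = 48 mm, y = 0 in the timer's frame, level with the wheel's top face (42 mm up). It has a thin steel bezel. Digits there read upright for someone at the timer's front
- rim_front (a point): foremost point of the wheel's knurled edge at rest: x = -85 mm, y = 0, 30 mm above the bench in the timer's frame, which does not move with the wheel. The wheel lies flat (axis vertical, radius 85 mm, z 18 to 42 mm); its edge stands out of the open front slot as a round segment, 18 mm proud at the middle, 104 mm wide at the housing's front
- start (a joint): the start button's travel, m: 0 up, 0.006 fully down; a spring of 5 N brings it back
- start_top (a point): centre of the top of the start button, a round aluminium plunger 28 mm across in a dark housing on the cover, at x = 50 mm, y = -64 mm in the timer's frame; pushed straight down
- glue: bystander: white glue bottle, 60 mm across, 160 mm high, standing loose; origin at the centre of its foot
- sanding_block: bystander: loose cork sanding block 110 x 60 x 34 mm; origin at the centre of its underside
- brace: bystander: loose wooden brace strip 180 x 14 x 18 mm; origin at the centre of its underside
- wheel_axis (a point): point on the wheel's vertical axis, level with its top face. The wheel rides on a sprung cradle: pressed towards the back (timer +x) it gives up to 10 mm, 2.4 N at first and 0.6 N more per mm, then springs home. Turning takes about 2.5 N at the edge, no clicks, and it stays where left. A light touch slips: press with 5 to 8 N while dragging sideways; slip varies

How it is judged:
By the outcome, as a careful person would: the job done as asked, in the order asked, and still so for the second after the job is handed in, with the robot touching nothing.
It also fails if it takes over 61 s, if anything falls off the work surface, if the arm or the gripper's body presses on something with over 40 N, if the wrist force passes 120 N, or if a joint passes its speed limit or range.

## Robot

A 6-joint arm with a two-finger parallel gripper is mounted at the origin on the work surface. World frame = base frame: x ahead of the robot, y to its left, z up, the work surface at z = 0. Lengths are in m, angles in rad, forces in N, time in s.
With the tool pointing down it reaches from about 0.225 to 0.875 m from the base axis. Payload 3.4 kg.
Tool frame: the origin (TCP) lies at the very end of the fingers, on their centre line; the grasp point (between the pads) lies 19 mm behind it; z points along the fingers, y is the direction in which the jaws open and shut (so a half turn about z gives the same grasp; the last joint's range is limited). The gripper opens to 85 mm and grips with 20 to 120 N. Pads are 22 mm wide; open, the fingers measure 114 mm over their backs; the gripper's body (76 mm by 85 mm) begins 54 mm behind the grasp point. The pads swing forward as they close: fully open they stand 13 mm farther back than shut.
Start: joints at [1.121, 0.276, 1.505, -0, 1.361, -0.121], TCP at [0.186, 0.544, 0.231] pointing down, gripper open.
Joint ranges: [-2.89, 2.89], [-0.75, 2.08], [0.22, 2.7], [-1.18, 4.32], [0.11, 2.71], [-2.7, 2.7]. Speed limits (rad/s): [2.57, 2.57, 3.14, 3.14, 3.14, 3.14].

## Interface

Orientations are given as a unit quaternion [w, x, y, z].
In Python, from rig import telemetry, cams, sign_off, spotter gives the robot as it stands.
- The arm moves only by the tool servo_tool, never from a script. Its argument "steps" is a list of rows, each a list of 6 numbers: the shift along the tool's x, y, z in mm, then the turn, a rotation vector about the tool's x, y, z in degrees. In form: [[x, y, z, ax, ay, az], ...]. A call has 1 to 8 rows; each row is the pose to reach, as a shift and turn from the pose commanded when the call began, along the tool's axes at that moment; what a row does not reach only later rows make up. A row lasts 1/10 s, in which the tool goes at most 50 mm and 8.59 degrees, less where a joint would pass 70% of its speed; a pose out of reach is approached as far as the arm can. A call with a gripper value outside its range is refused whole. "hand" is the closure in counts, from 0 (fully open) to 255 (shut), set as the call begins (left out, the last holds). The fingers move at their own pace and stop on an object; "grip_force" is the grip in N (left out, the last holds). Time passes only in rows, so rows that repeat a pose let the fingers close. It gives the time, the measured TCP pose, the force and the opening at its end, in the units of the state.
- telemetry.get_state(): the state, without advancing time (a new reading comes with each control period).
- cams.get_image(name): name is "side" or "top" or "wrist"; returns (picture, depth): 420x560x3 uint8, red, green, blue; 420x560 float32, m along the optical axis (not along the pixel's ray), 0 where there is no reading.
- cams.camera_model(name): a dict with "camera_matrix" (3x3 intrinsics, pixels), "origin" and "rotation" of the camera in the world; the wrist camera has in their place "tool_from_camera" (4x4, takes a point from camera to tool coordinates, whose origin is the TCP and whose axes are the flange's). Camera axes: x right, y up, looking along -z (the intrinsics and any distortion apply to the point x, -y, -z); pixel columns grow to the right and rows downward; lengths in m; the calibration is good to about 2 mm. The wrist camera is an equidistant fisheye: a pixel r from the principal point sees the ray r / f radians off the axis. A picture is of the moment at which its call begins: read the wrist's pose just before it. camera_model takes no time and is no camera call.
- sign_off(): hands the job in, once; it reports no verdict.
Trained networks look in the newest picture that a camera, given by its name, has taken for a name from the list of things; names that differ only in an ending like _2 or _b are one class to them, and where a whole thing is asked for, a point or a joint stands for the part that bears it (a point fixed in the world has none). Each returns a list of dicts, best first, with "conf" (0 to 1); they miss things now and then, are a little off and sometimes report something else, mostly with a low value. They report only what shows in the picture. A call takes as long as a camera call.
- spotter.outline_of(query, camera): "region" (420x560 bool, what is visible of it) and "rect" ([left, top, width, height] in pixels, round what is visible of it).
The state is a dict: "clock": time; "qpos": joint angles; "qd": joint speeds; "effort": joint torques, N m; "position": TCP position; "ee_rot": TCP orientation; "contact_force": force on the tool from outside, world axes, zero at the start; "moment": the same for the moment, N m; "width": finger opening in m.
Only numpy, scipy, OpenCV 4.12 (cv2) and the standard library are available. Lean on these libraries where they do the work, as an engineer would, in place of code of your own. Each camera call takes 0.05 s, during which the arm holds its last target.

## Working session

There is one attempt and no reset: what is moved stays moved. The work goes in short steps, Python scripts to look and compute and a tool call to move; the robot and the scene stay as the last step left them, time stands still between calls to the robot, and variables do not carry over. Pictures are saved under pics/ and viewed, and the job is handed in when it is done.

Besides the shell and the picture viewer there is one more tool, called after "Emit:" as name([rows], argument=value, ...), one row to a line, values as JSON. servo_tool: Moves the arm, as the interface text tells. Its arguments: {"type":"object","properties":{"steps":{"type":"array","items":{"type":"array","items":{"type":"number"}}},"hand":{"type":"number"},"grip_force":{"type":"number"}},"required":["steps"]}

```bash
ls; mkdir -p pics
python3 - <<'E'
from rig import telemetry, cams, spotter
import cv2, numpy as np
s=telemetry.get_state(); print(s)
for n in ("side","top","wrist"):
    im,d=cams.get_image(n); cv2.imwrite(f"pics/{n}0.png",im[:,:,::-1]); np.save(f"pics/{n}0.npy",d)
    print(n,cams.camera_model(n))
for n in ("top","side"):
    for q in ("timer","window","four","start_top","glue","sanding_block","brace","wheel"):
        try:
            r=spotter.outline_of(q,n); print(n,q,[(x["conf"],x["rect"]) for x in r[:2]])
        except Exception as e: print(q,e)
E
```

```text
pics
{'clock': 0.0, 'qpos': array([ 1.12101280e+00,  2.76586486e-01,  1.50613357e+00, -1.59166716e-06,
        1.36070649e+00, -1.21016733e-01]), 'qd': array([ 0.00095915, -0.00089597, -0.00042764,  0.00164487, -0.00093925,
       -0.00062193]), 'effort': array([-3.45829849e-04, -4.16761100e+01, -2.45811599e+01, -3.13081737e-04,
        1.12637656e-02,  1.91119636e-05]), 'position': array([0.18543545, 0.54371593, 0.2304444 ]), 'ee_rot': array([-2.57411297e-04,  1.63643836e-01,  9.86519059e-01, -8.80072842e-04]), 'contact_force': array([ 0.37063651,  0.05731328, -0.05457388]), 'moment': array([-0.07604145, -0.00900927, -0.03123832]), 'width': 0.08533397365148054}
side {'camera_matrix': array([[459.95030834,   0.        , 272.11743242],
       [  0.        , 459.95030834, 206.10040573],
       [  0.        ,   0.        ,   1.        ]]), 'origin': array([ 0.44024469, -0.54751605,  0.77818596]), 'rotation': array([ 0.92428948,  0.34645435, -0.05807991, -0.14928185])}
top {'camera_matrix': array([[439.89001942,   0.        , 275.92790938],
       [  0.        , 439.89001942, 205.4594902
[... 950 characters left out ...]
.7, 32.7])]
top sanding_block [(0.83, [309.7, 134.3, 43.1, 57.9])]
top brace [(0.91, [195.6, 147.2, 76.3, 15.9])]
top wheel [(0.58, [236.3, 183.6, 43.4, 65.2])]
side timer [(0.95, [202.9, 157.3, 109.3, 98.6])]
side window [(0.92, [203.4, 157.0, 110.6, 95.5]), (0.66, [283.3, 191.8, 13.4, 16.4])]
side four [(0.59, [211.7, 179.9, 64.4, 55.7]), (0.35, [186.5, 104.5, 28.8, 64.0])]
side start_top [(0.44, [282.3, 157.1, 42.9, 53.3]), (0.43, [283.1, 194.4, 8.0, 10.9])]
side glue [(0.61, [187.1, 101.7, 30.6, 63.8])]
side sanding_block [(0.56, [297.7, 239.1, 61.8, 55.3])]
side brace [(0.77, [282.1, 155.4, 40.2, 55.5]), (0.38, [212.3, 183.3, 62.5, 51.7])]
side wheel [(0.83, [210.4, 178.7, 66.9, 57.9])]
```

View pics/top0.png

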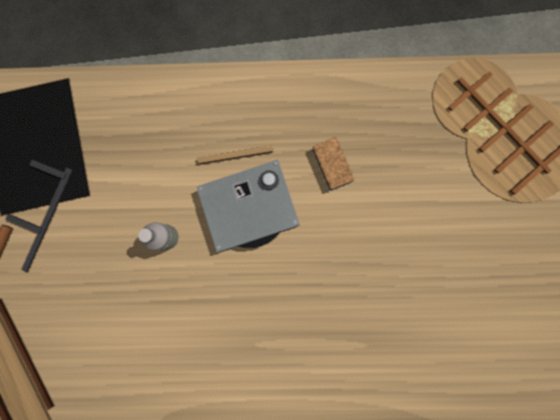

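View pics/side0.png

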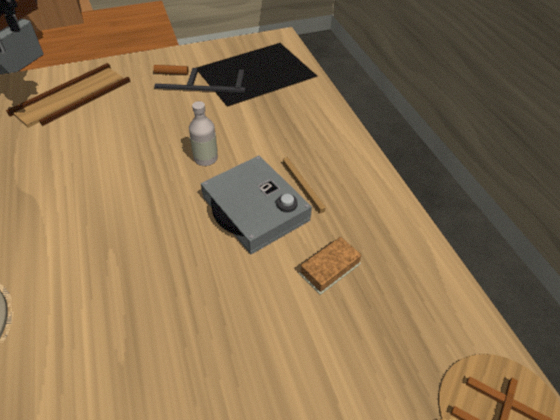

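Run:
```python
import cv2
a=cv2.imread('pics/top0.png')[140:260,120:360]
cv2.imwrite('pics/top0z.png',cv2.resize(a,None,fx=3.3,fy=3.3,interpolation=cv2.INTER_CUBIC))
a=cv2.imread('pics/side0.png')[90:300,170:370]
cv2.imwrite('pics/side0z.png',cv2.resize(a,None,fx=2.8,fy=2.8,interpolation=cv2.INTER_CUBIC))
```

```text
(no output)
```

View pics/top0z.png

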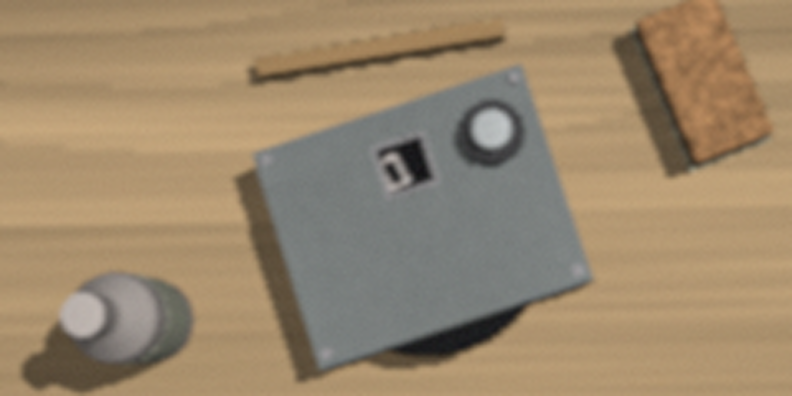

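View pics/side0z.png

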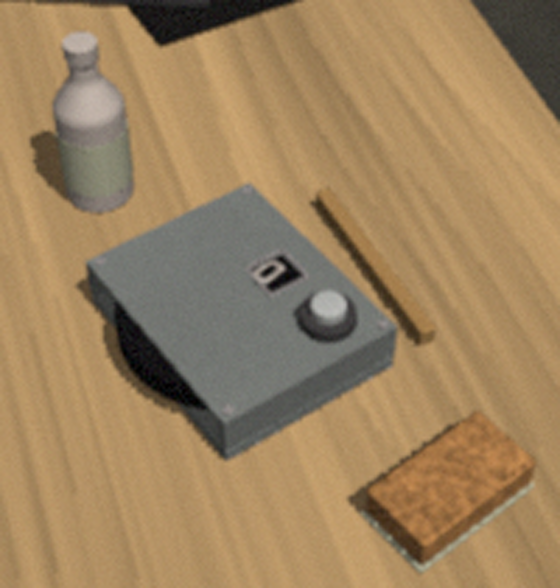

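View pics/wrist0.png

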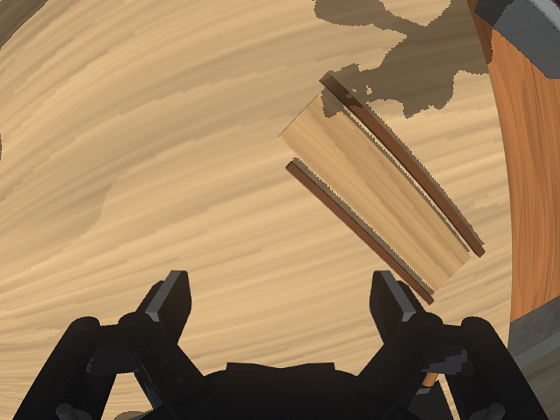

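The top view shows the timer at about (248,206) px with the button at its back right. The window shows a 0-like digit left of centre, at about (241,190). The glue is on the left, the block on the right and the brace behind. Next I'll fit the timer's pose.

```bash
cat > h.py <<'E'
import numpy as np, cv2
from scipy.spatial.transform import Rotation as R
from scipy.optimize import least_squares
def qR(q): return R.from_quat([q[1],q[2],q[3],q[0]])
def proj(cm,P):
    P=np.atleast_2d(P); K=cm["camera_matrix"]
    r=qR(cm["rotation"]).inv().apply(P-cm["origin"])
    x,y,z=r[:,0],-r[:,1],-r[:,2]
    return np.c_[K[0,0]*x/z+K[0,2],K[1,1]*y/z+K[1,2]]
def projw(cm,pos,q,P):
    K=cm["camera_matrix"];T=cm["tool_from_camera"]
    t=qR(q).inv().apply(np.atleast_2d(P)-pos)
    c=(t-T[:3,3])@T[:3,:3]
    x,y,z=c[:,0],-c[:,1],-c[:,2]
    rr=np.hypot(x,y);th=np.arctan2(rr,z);k=K[0,0]*th/np.maximum(rr,1e-9)
    return np.c_[k*x+K[0,2],k*y+K[1,2]]
def rayw(cm,pos,q,px,z):
    K=cm["camera_matrix"];T=cm["tool_from_camera"]
    d=(np.array(px)-[K[0,2],K[1,2]])/K[0,0];r=np.linalg.norm(d)
    c=np.array([np.sin(r)*d[0]/r,-np.sin(r)*d[1]/r,-np.cos(r)])
    Rw=qR(q);o=Rw.apply(T[:3,3])+pos;v=Rw.apply(T[:3,:3]@c)
    return o+v*(z-o[2])/v[2]
def world(p,loc):
    loc=np.atleast_2d(loc);c,s=np.cos(p[2]),np.sin(p[2])
    return np.c_[p[0]+c*loc[:,0]-s*loc[:,1],p[1]+s*loc[:,0]+c*loc[:,1],loc[:,2]]
E
python3 - <<'E'
from h import *
from rig import cams
L=np.array([[90,98,48],[90,-98,48],[-67,-98,48],[-67,98,48],[48,0,45]])/1000
top=np.array([[256,158],[521,67],[591,280],[320,370],[406,165]])/3.3+[120,140]
side=np.array([[250,186],[393,328],[226,422],[90,264],[277,271]])/2.8+[170,90]
ct,cs=cams.camera_model("top"),cams.camera_model("side")
def f(p,w=(1,1)): return np.r_[w[0]*(proj(ct,world(p,L))-top).ravel(),w[1]*(proj(cs,world(p,L))-side).ravel()]
for w in ((1,1),(1,0),(0,1)):
    s=least_squares(f,[0.5,0.05,0.3],args=(w,)); print(s.x, np.abs(s.fun).max(), s.fun.round(1))
    if w==(1,1): np.save('pose0.npy',s.x)
E
```

```text
[0.60845054 0.09582023 0.30043497] 1.9142508328172596 [-1.1 -1.5  0.2 -1.   1.  -0.2  0.2  0.1  0.   0.4 -0.3 -1.3  1.4 -0.4
 -0.9  0.8 -1.9 -1.1 -0.3  1.7]
[0.60747452 0.09603402 0.29905344] 1.2050592769809327 [-1.2 -1.1  0.2 -0.5  0.9  0.3  0.1  0.5 -0.   0.8 -0.  -0.   0.  -0.
 -0.   0.  -0.  -0.  -0.   0. ]
[0.60933278 0.0956767  0.30154354] 1.8427094138954772 [-0.  -0.   0.  -0.   0.  -0.   0.  -0.   0.  -0.  -0.  -1.4  1.8 -0.6
 -0.4  0.7 -1.5 -1.1  0.1  1.6]
```

```bash
cat >> h.py <<'E'
def rel(st,target,yaw):
    """shift in tool axes (mm) and rotvec (deg) to tool-down pose with tool x at yaw"""
    Rc=qR(st["ee_rot"]); x=np.array([np.cos(yaw),np.sin(yaw),0]);z=np.array([0,0,-1.]);y=np.cross(z,x)
    Rt=R.from_matrix(np.c_[x,y,z]); return Rc.inv().apply(np.array(target)-st["position"])*1000, np.degrees((Rc.inv()*Rt).as_rotvec())
E
python3 - <<'E'
from h import *
from rig import telemetry
p=np.load('pose0.npy');st=telemetry.get_state()
t=world(p,[-0.06,0,0.17])[0];print(t,*rel(st,t,p[2]))
for n,l in dict(glue=None).items(): pass
E
```

```text
[0.55113807 0.07806409 0.17      ] [-496.42343802 -323.20913085   61.29311087] [ 3.73990219e-03 -1.43412817e-02  1.43946792e+02]
```

Emit:
servo_tool([
  [-30,-20,0,0,0,8],
  [-60,-40,0,0,0,16],
  [-90,-60,0,0,0,24],
  [-120,-80,0,0,0,32],
  [-150,-100,0,0,0,40],
  [-180,-120,0,0,0,48],
  [-210,-140,0,0,0,56],
  [-240,-160,0,0,0,64],
], hand=255)

```text
clock: 1.75
position: [0.3619, 0.3141, 0.2315]
ee_rot: [0.0, 0.664, 0.748, 0.0]
contact_force: [0.1, 0.1, 0.6]
width: -0.0001
```

```bash
cat > r.py <<'E'
from h import *
from rig import telemetry
import sys
p=np.load('pose0.npy');st=telemetry.get_state()
t=world(p,[float(a)/1000 for a in sys.argv[1:4]])[0];print(st["clock"],st["contact_force"],t,*[a.round(1) for a in rel(st,t,p[2])])
E
python3 r.py -60 0 170
```

```text
1.75 [0.13478165 0.10285925 0.64160017] [0.55113807 0.07806409 0.17      ] [-256.9  159.8   61.5] [ 0.  -0.  79.6]
```

Emit:
servo_tool([
  [-32,20,0,0,0,8],
  [-64,40,0,0,0,16],
  [-96,60,0,0,0,24],
  [-128,80,0,0,0,32],
  [-160,100,0,0,0,40],
  [-192,120,0,0,0,48],
  [-224,140,20,0,0,56],
  [-257,160,40,0,0,64],
])

```text
clock: 2.55
position: [0.5535, 0.079, 0.1916]
ee_rot: [0.0, 0.959, 0.283, 0.001]
contact_force: [0.9, 0.9, -0.4]
width: 0.0001
```

```bash
python3 r.py -60 0 170
```

```text
2.55 [ 0.8793725   0.92703929 -0.44839138] [0.55113807 0.07806409 0.17      ] [-2.5 -0.5 21.6] [ 0.  -0.1 15.6]
```

Emit:
servo_tool([
  [-2,0,11,0,0,8],
  [-2,0,22,0,0,15.6],
  [-2,0,22,0,0,15.6],
  [-2,0,22,0,0,15.6],
])

```text
clock: 2.95
position: [0.5503, 0.0792, 0.1694]
ee_rot: [-0.0, 0.988, 0.154, 0.0]
contact_force: [0.9, 0.2, 0.6]
width: 0.0001
```

```bash
cat > w.py <<'E'
from h import *
from rig import telemetry,cams
import sys
n=sys.argv[1]
st=telemetry.get_state(); im,d=cams.get_image("wrist"); cv2.imwrite(f"pics/{n}.png",im[:,:,::-1])
np.savez(f"pics/{n}.npz",pos=st["position"],q=st["ee_rot"],im=im,d=d)
print(st["clock"],st["position"])
E
python3 w.py w1; python3 r.py -60 0 170
```

```text
2.95 [0.55034694 0.07920726 0.16944598]
3.0 [ 0.34463554 -0.77502498  0.48904829] [0.55113807 0.07806409 0.17      ] [ 0.1  1.4 -0.1] [ 0.  -0.1  0.5]
```

View pics/w1.png

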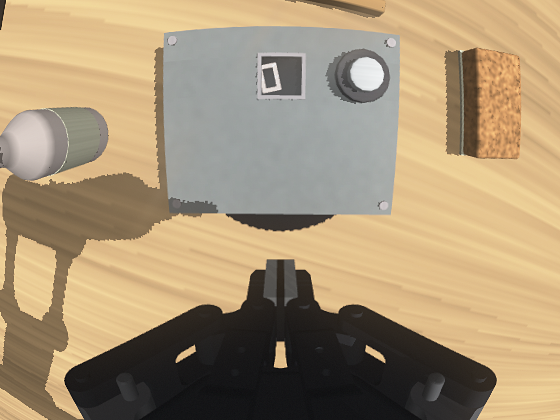

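The wrist view is sharp: the window is at (281,76), a tilted 0 sits near (271,78), and the button is at (366,74). I'll refine the pose and unwarp the window.

```bash
cat > win.py <<'E'
from h import *
from rig import cams
import sys
def rect(n,p,z=0.042,half=0.024,c=0.048,S=480):
    D=np.load(f"pics/{n}.npz");cm=cams.camera_model("wrist")
    u=np.linspace(half,-half,S)
    # rows: x from far to near, cols: y from left(+) to right(-)
    X,Y=np.meshgrid(c+u,u,indexing='ij')
    P=world(p,np.c_[X.ravel(),Y.ravel(),np.full(X.size,z)])
    uv=projw(cm,D["pos"],D["q"],P).astype(np.float32).reshape(S,S,2)
    return cv2.remap(D["im"],uv[...,0],uv[...,1],cv2.INTER_CUBIC)
if __name__=="__main__":
    n=sys.argv[1];p=np.load('pose1.npy')
    o=rect(n,p); o2=o.copy()
    cv2.line(o2,(240,0),(240,479),(255,0,0),1);cv2.line(o2,(0,240),(479,240),(255,0,0),1)
    cv2.imwrite(f"pics/{n}_win.png",o2[:,:,::-1])
E
python3 - <<'E'
from h import *
from rig import cams
cm=cams.camera_model("wrist");D=np.load("pics/w1.npz")
L=np.array([[90,98,48],[90,-98,48],[-67,-98,48],[-67,98,48]])/1000
uv=np.array([[164.5,33],[399.5,37],[391.5,214],[165,213]])
f=lambda p:(projw(cm,D["pos"],D["q"],world(p,L))-uv).ravel()
s=least_squares(f,np.load('pose0.npy'));print(s.x,s.fun.round(1));np.save('pose1.npy',s.x)
print(projw(cm,D["pos"],D["q"],world(s.x,np.array([[48,0,42],[48,0,48],[50,-64,60],[-85,0,42]])/1000)))
E
python3 win.py w1
```

```text
[0.60744774 0.09841073 0.29432095] [-1.2 -0.9  0.2 -1.3 -1.9  2.   2.9 -0.2]
[[280.87969636  76.7052621 ]
 [280.89971544  75.8521521 ]
 [363.90525396  75.73066343]
 [278.55794607 231.7506222 ]]
```

View pics/w1_win.png

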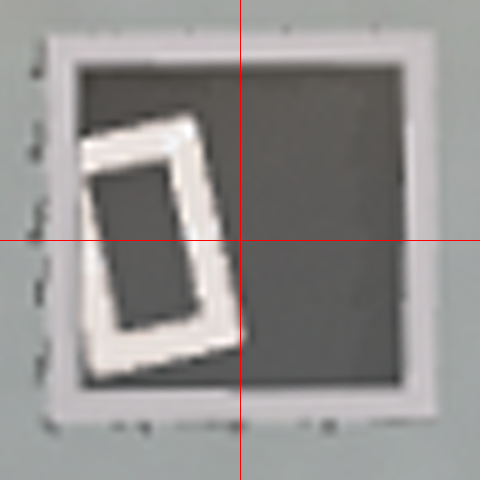

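Digit 0 is centred about +0.2 rad from the window, so the wheel has to turn about +2.3 rad. That is roughly 197 mm of front edge travel toward -y. I'll go to the start of a stroke at local y +35.

```bash
sed -i 's/pose0/pose1/' r.py; python3 r.py -112 35 22
python3 - <<'E'
from h import *
from rig import cams
ct=cams.camera_model("top");p=np.load('pose1.npy')
# glue foot estimate & others via top image rays at z
K=ct["camera_matrix"];Rw=qR(ct["rotation"])
def ray(px,z):
    v=Rw.apply([(px[0]-K[0,2])/K[0,0],-(px[1]-K[1,2])/K[1,1],-1]);o=ct["origin"];return o+v*(z-o[2])/v[2]
for px,z in (((145,236),.16),((166,238),.05),((178,238),.05)):
    w=ray(px,z);d=w[:2]-p[:2];c,s=np.cos(p[2]),np.sin(p[2]);print(px,z,c*d[0]+s*d[1],-s*d[0]+c*d[1])
E
```

```text
3.0 [ 0.34463554 -0.77502498  0.48904829] [0.49011066 0.09941562 0.022     ] [-51.7 -37.6 147.9] [ 0.  -0.1  0.8]
(145, 236) 0.16 0.003685771269077716 0.20600204849860487
(166, 238) 0.05 -0.0013561278506191224 0.19507998885007188
(178, 238) 0.05 -0.009764634904097617 0.16923430285633995
```

Emit:
servo_tool([
  [-30,-20,0,0,0,0.4],
  [-52,-37,20,0,0,0.8],
  [-52,-37,55,0,0,0.8],
  [-52,-37,90,0,0,0.8],
  [-52,-37,125,0,0,0.8],
  [-52,-37,148,0,0,0.8],
  [-52,-37,148,0,0,0.8],
])

```text
clock: 3.7
position: [0.4876, 0.099, 0.0195]
ee_rot: [-0.0, 0.989, 0.147, -0.002]
contact_force: [-0.8, -0.7, 0.1]
width: 0.0002
```

```bash
python3 r.py -112 35 22; python3 w.py w2
```

```text
3.7 [-0.83258902 -0.71892611  0.06393234] [0.49011066 0.09941562 0.022     ] [ 2.5  0.3 -2.5] [-0.1  0.3  0. ]
3.7 [0.4875897  0.09897039 0.01950245]
```

View pics/w2.png

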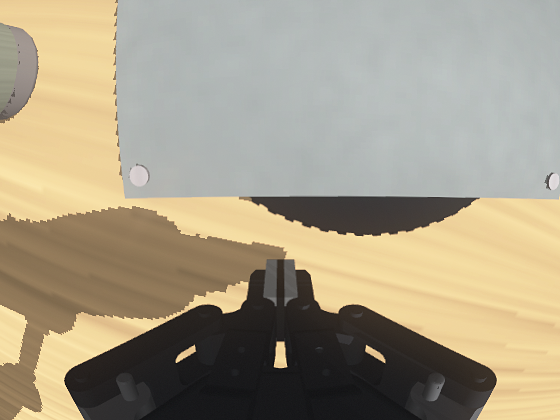

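Emit:
servo_tool([
  [10,0,0,0,0,0],
  [18,0,0,0,0,0],
  [21,0,0,0,0,0],
  [21,0,0,0,0,0],
])

```text
clock: 4.15
position: [0.5108, 0.105, 0.0221]
ee_rot: [0.0, 0.989, 0.146, 0.001]
contact_force: [-0.3, 0.4, 0.0]
width: -0.0001
```

Emit:
servo_tool([
  [1,0,0,0,0,0],
  [2,0,0,0,0,0],
  [3,0,0,0,0,0],
  [3,0,0,0,0,0],
])

```text
clock: 4.55
position: [0.5116, 0.1055, 0.0212]
ee_rot: [-0.0, 0.989, 0.146, -0.001]
contact_force: [-2.4, -1.2, 2.1]
width: 0.0001
```

Emit:
servo_tool([
  [1,0,0,0,0,0],
  [2,0,0,0,0,0],
  [3,0,0,0,0,0],
  [3,0,0,0,0,0],
])

```text
clock: 4.95
position: [0.5147, 0.1065, 0.0211]
ee_rot: [-0.0, 0.989, 0.146, -0.001]
contact_force: [-4.5, -1.0, 2.7]
width: -0.0
```

```bash
python3 r.py -85 35 22
```

```text
4.95 [-4.45196856 -0.99887247  2.69861268] [0.51594964 0.10724805 0.022     ] [ 1.4 -0.3 -0.9] [-0.   0.1 -0.1]
```

Emit:
servo_tool([
  [3,0,0,0,0,0],
  [0.7,8,0,0,0,0],
  [-0.9,16,0,0,0,0],
  [-1.7,24,0,0,0,0],
  [-1.7,32,0,0,0,0],
])

```text
clock: 5.45
position: [0.5209, 0.0757, 0.021]
ee_rot: [-0.001, 0.989, 0.146, -0.002]
contact_force: [-6.6, 0.7, 3.2]
width: -0.0001
```

```bash
cat > fl.py <<'E'
from h import *
from rig import telemetry
p=np.load('pose1.npy');s=telemetry.get_state();c,sn=np.cos(p[2]),np.sin(p[2])
f=s["contact_force"];d=s["position"]-[p[0],p[1],0]
print(s["clock"],"F local",[round(v,1) for v in (c*f[0]+sn*f[1],-sn*f[0]+c*f[1],f[2])],"pos",[round(v*1000,1) for v in (c*d[0]+sn*d[1],-sn*d[0]+c*d[1],d[2])])
E
python3 fl.py
python3 - <<'E'
from rig import cams
import cv2
im,_=cams.get_image("top");cv2.imwrite("pics/t2.png",cv2.resize(im[140:270,170:340,::-1],None,fx=4,fy=4,interpolation=cv2.INTER_CUBIC))
E
```

```text
5.45 F local [np.float64(-6.1), np.float64(2.6), np.float64(3.2)] pos [np.float64(-89.4), np.float64(3.4), np.float64(21.0)]
```

View pics/t2.png

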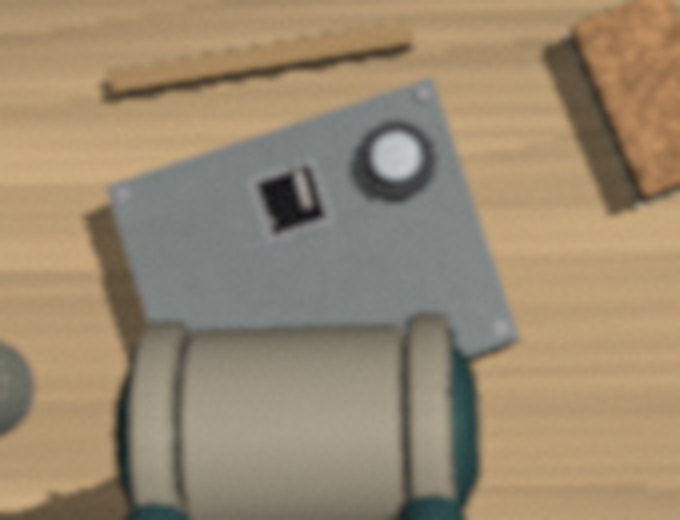

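Emit:
servo_tool([
  [0,8,0,0,0,0],
  [0.2,16,0,0,0,0],
  [1.2,24,0,0,0,0],
  [2.9,32,0,0,0,0],
  [5.2,39,0,0,0,0],
])

```text
clock: 6.0
position: [0.5375, 0.0392, 0.021]
ee_rot: [-0.0, 0.989, 0.146, -0.002]
contact_force: [-5.6, -0.9, 2.2]
width: 0.0
```

```bash
python3 fl.py
```

```text
6.0 F local [np.float64(-5.6), np.float64(0.8), np.float64(2.2)] pos [np.float64(-84.1), np.float64(-36.4), np.float64(21.0)]
```

Emit:
servo_tool([
  [-10,0,0,0,0,0],
  [-24,0,0,0,0,0],
  [-28,-30,0,0,0,0],
  [-28,-60,0,0,0,0],
  [-28,-74,0,0,0,0],
  [-14,-74,0,0,0,0],
  [-7,-74,0,0,0,0],
])

```text
clock: 6.7
position: [0.513, 0.1092, 0.0218]
ee_rot: [0.0, 0.989, 0.146, 0.002]
contact_force: [-3.0, -0.3, 0.2]
width: -0.0001
```

```bash
python3 fl.py
python3 - <<'E'
from rig import cams
import cv2
im,_=cams.get_image("top");cv2.imwrite("pics/t3.png",cv2.resize(im[160:220,220:290,::-1],None,fx=8,fy=8,interpolation=cv2.INTER_CUBIC))
E
```

```text
6.7 F local [np.float64(-3.0), np.float64(0.6), np.float64(0.2)] pos [np.float64(-87.2), np.float64(37.7), np.float64(21.8)]
```

View pics/t3.png

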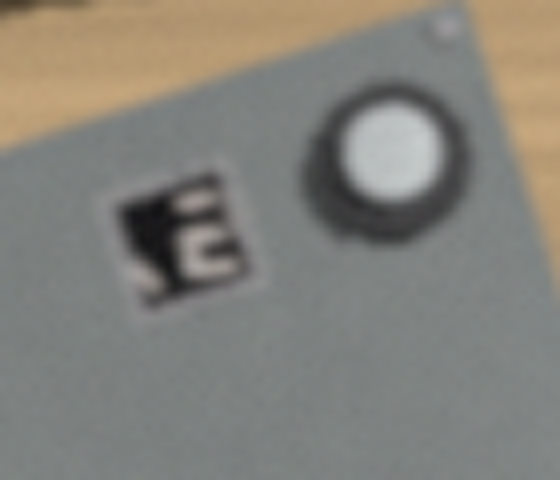

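Emit:
servo_tool([
  [3.5,0,0,0,0,0],
  [1,8,0,0,0,0],
  [-0.9,16,0,0,0,0],
  [-1.9,24,0,0,0,0],
  [-2.2,32,0,0,0,0],
  [-2.2,40,0,0,0,0],
  [-2.1,48,0,0,0,0],
  [-1.4,56,0,0,0,0],
])

```text
clock: 7.55
position: [0.5258, 0.0535, 0.0211]
ee_rot: [0.0, 0.989, 0.146, -0.0]
contact_force: [-4.8, 1.1, 1.1]
width: 0.0003
```

```bash
python3 fl.py
```

```text
7.55 F local [np.float64(-4.3), np.float64(2.4), np.float64(1.1)] pos [np.float64(-91.2), np.float64(-19.3), np.float64(21.1)]
```

Emit:
servo_tool([
  [1.4,8,0,0,0,0],
  [3.5,15,0,0,0,0],
  [3.5,15,0,0,0,0],
])

```text
clock: 7.85
position: [0.5347, 0.0397, 0.0213]
ee_rot: [0.001, 0.989, 0.146, 0.0]
contact_force: [-4.0, -2.5, 1.1]
width: 0.0004
```

```bash
python3 fl.py
```

```text
7.85 F local [np.float64(-4.5), np.float64(-1.3), np.float64(1.1)] pos [np.float64(-86.6), np.float64(-35.1), np.float64(21.3)]
```

Emit:
servo_tool([
  [-10,0,0,0,0,0],
  [-24,0,0,0,0,0],
  [-28,-30,0,0,0,0],
  [-28,-60,0,0,0,0],
  [-28,-74,0,0,0,0],
  [-28,-74,0,0,0,0],
])

```text
clock: 8.45
position: [0.4851, 0.1051, 0.0217]
ee_rot: [-0.0, 0.989, 0.147, 0.001]
contact_force: [0.8, -0.9, 0.1]
width: -0.0002
```

```bash
python3 fl.py
python3 - <<'E'
from rig import cams
import cv2
im,_=cams.get_image("top");cv2.imwrite("pics/t4.png",cv2.resize(im[160:220,220:290,::-1],None,fx=8,fy=8,interpolation=cv2.INTER_CUBIC))
E
```

```text
8.45 F local [np.float64(0.5), np.float64(-1.1), np.float64(0.1)] pos [np.float64(-115.1), np.float64(41.9), np.float64(21.7)]
```

View pics/t4.png

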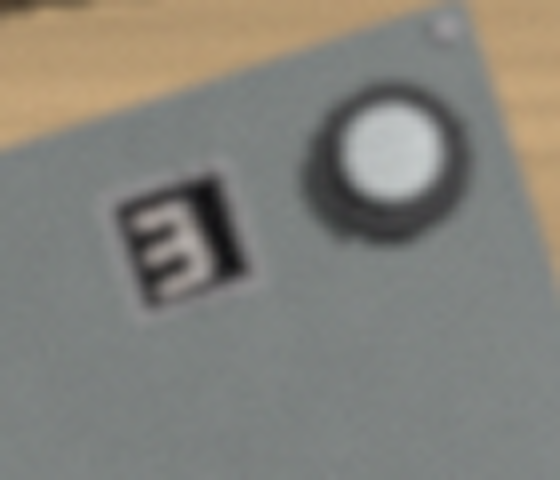

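Emit:
servo_tool([
  [0,20,0,0,0,0],
  [12,20,0,0,0,0],
  [18,20,0,0,0,0],
  [22,20,0,0,0,0],
  [26,20,0,0,0,0],
  [26,20,0,0,0,0],
])

```text
clock: 9.1
position: [0.5151, 0.092, 0.0209]
ee_rot: [0.0, 0.989, 0.146, -0.001]
contact_force: [-4.4, -3.1, 2.1]
width: -0.0001
```

```bash
python3 fl.py
```

```text
9.1 F local [np.float64(-5.1), np.float64(-1.7), np.float64(2.1)] pos [np.float64(-90.3), np.float64(20.6), np.float64(20.9)]
```

Emit:
servo_tool([
  [1.5,0,0,0,0,0],
  [0.6,8,0,0,0,0],
  [0.5,16,0,0,0,0],
  [0.5,24,0,0,0,0],
  [0.6,32,0,0,0,0],
  [1.2,38,0,0,0,0],
  [1.2,38,0,0,0,0],
])

```text
clock: 9.8
position: [0.5264, 0.0559, 0.0209]
ee_rot: [-0.0, 0.989, 0.146, -0.002]
contact_force: [-5.6, -1.9, 2.2]
width: -0.0002
```

```bash
python3 fl.py
```

```text
9.8 F local [np.float64(-5.9), np.float64(-0.2), np.float64(2.2)] pos [np.float64(-89.9), np.float64(-17.2), np.float64(20.9)]
```

Emit:
servo_tool([
  [-10,0,0,0,0,0],
  [-24,0,0,0,0,0],
  [-24,0,-40,0,0,0],
  [-24,0,-80,0,0,0],
  [5,-10,-120,0,0,0],
  [35,-18,-148,0,0,0],
  [35,-18,-148,0,0,0],
  [35,-18,-148,0,0,0],
])

```text
clock: 10.6
position: [0.5575, 0.0839, 0.1699]
ee_rot: [0.0, 0.989, 0.146, 0.002]
contact_force: [-0.7, 0.3, -0.2]
width: -0.0007
```

```bash
python3 w.py w3; python3 win.py w3
```

```text
10.6 [0.55748329 0.08386088 0.16991063]
```

View pics/w3.png

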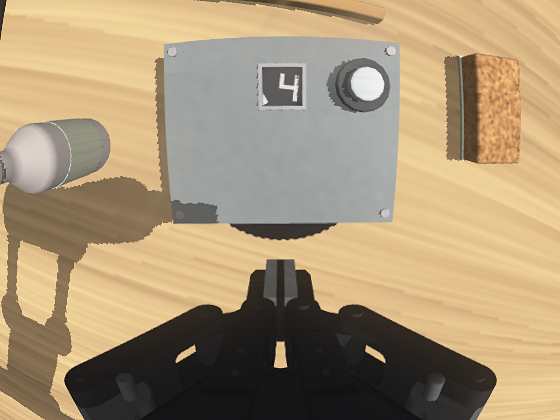

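View pics/w3_win.png

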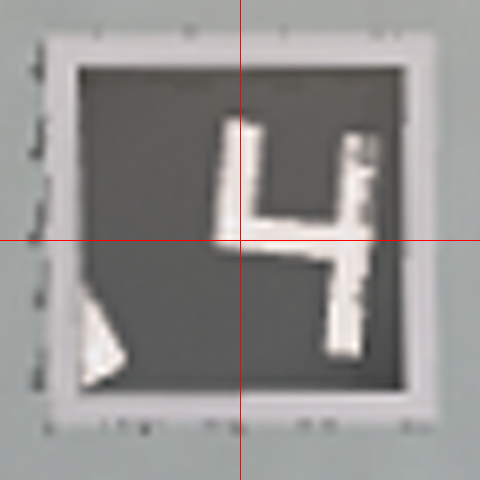

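The 4 stands about 5.5 mm right of centre, tilted about -0.1 rad. Another 9 mm of edge travel is needed, so I'll do a short final drag.

```bash
python3 r.py -112 5 21
```

```text
10.65 [-1.52347122 -0.50157415  0.18868031] [0.49881336 0.07070564 0.021     ] [-58.3  -4.2 147.7] [-0.   0.  -0.1]
```

Emit:
servo_tool([
  [-40,-4,0,0,0,0],
  [-58,-4,40,0,0,0],
  [-58,-4,80,0,0,0],
  [-58,-4,120,0,0,0],
  [-58,-4,148,0,0,0],
  [-45,-4,148,0,0,0],
  [-40,-4,148,0,0,0],
  [-37,-4,148,0,0,0],
])

```text
clock: 11.45
position: [0.519, 0.0765, 0.0215]
ee_rot: [-0.0, 0.989, 0.146, -0.002]
contact_force: [-4.7, -2.3, -3.5]
width: -0.0001
```

Emit:
servo_tool([
  [1.5,0,0,0,0,0],
  [1.5,0,0,0,0,0],
])

```text
clock: 11.65
position: [0.5198, 0.0768, 0.0215]
ee_rot: [0.0, 0.989, 0.146, -0.002]
contact_force: [-5.4, -1.1, -3.7]
width: -0.0003
```

```bash
python3 fl.py
```

```text
11.65 F local [np.float64(-5.5), np.float64(0.5), np.float64(-3.7)] pos [np.float64(-90.1), np.float64(4.7), np.float64(21.5)]
```

Emit:
servo_tool([
  [0.8,3,0,0,0,0],
  [0.8,6,0,0,0,0],
  [0.8,9,0,0,0,0],
  [0.8,9,0,0,0,0],
])

```text
clock: 12.05
position: [0.5224, 0.0688, 0.0216]
ee_rot: [-0.001, 0.989, 0.146, -0.002]
contact_force: [-4.9, -0.1, -2.8]
width: 0.0003
```

```bash
python3 fl.py
```

```text
12.05 F local [np.float64(-4.7), np.float64(1.3), np.float64(-2.8)] pos [np.float64(-89.9), np.float64(-3.7), np.float64(21.6)]
```

Emit:
servo_tool([
  [-10,0,0,0,0,0],
  [-24,0,0,0,0,0],
  [-24,0,-40,0,0,0],
  [-24,0,-80,0,0,0],
  [5,-2,-120,0,0,0],
  [35,-4,-148,0,0,0],
  [35,-4,-148,0,0,0],
  [35,-4,-148,0,0,0],
])

```text
clock: 12.85
position: [0.5589, 0.0827, 0.1713]
ee_rot: [0.0, 0.989, 0.146, 0.003]
contact_force: [-0.3, 0.0, -0.6]
width: 0.0
```

```bash
python3 w.py w4; python3 win.py w4
python3 - <<'E'
from h import *
from win import rect
for n in ("w1","w3","w4"):
    p=np.load('pose1.npy');o=rect(n,p)
    g=cv2.cvtColor(o,cv2.COLOR_RGB2GRAY);m=np.uint8(g>165)*255;m[:, :82]=0;m[:,400:]=0;m[:72]=0;m[385:]=0
    k,lab,stt,cen=cv2.connectedComponentsWithStats(m)
    for i in range(1,k):
        if stt[i,4]>800: 
            c=np.argwhere(lab==i)[:,::-1].astype(np.float32); print(n,stt[i],cen[i].round(1),cv2.minAreaRect(c))
    dk=np.argwhere(g<130); print('dark bounds',np.percentile(dk[:,1],[0.5,99.5]),np.percentile(dk[:,0],[.5,99.5]))
E
```

```text
12.85 [0.55888313 0.0827054  0.17133665]
w1 [   82   117   161   258 18289] [157.5 254. ] ((143.0649871826172, 245.89892578125), (236.98651123046875, 157.19793701171875), 77.73522186279297)
dark bounds [ 37. 402.] [ 66. 388.]
w3 [  216   120   158   236 13260] [301.2 228.3] ((292.5602722167969, 237.3173370361328), (156.3323516845703, 221.33201599121094), 6.170175552368164)
w3 [  82  290   43   95 2422] [ 97.2 344.4] ((103.0, 337.0), (94.0, 42.0), 90.0)
dark bounds [ 37. 401.] [ 68. 390.]
w4 [  175   123   155   223 14943] [263.5 221.6] ((250.83941650390625, 234.13453674316406), (154.05824279785156, 220.71302795410156), 0.6510604023933411)
dark bounds [ 37. 402.] [ 67. 389.]
```

View pics/w4_win.png

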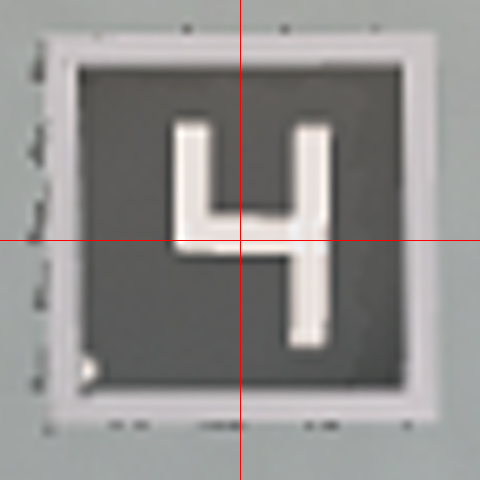

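The 4 is now centred to about 0.9 mm and 0.6° (about 0.015 rad). Next is the button: I'll measure its centre and top height.

```bash
python3 - <<'E'
from h import *
from rig import cams,spotter
cm=cams.camera_model("wrist");D=np.load("pics/w4.npz");p=np.load('pose1.npy');T=cm["tool_from_camera"];K=cm["camera_matrix"]
im,d=D["im"],D["d"];g=cv2.cvtColor(im,cv2.COLOR_RGB2GRAY)
m=np.zeros_like(g);m[55:115,330:400]=(g[55:115,330:400]>190)*255
k,lab,stt,cen=cv2.connectedComponentsWithStats(m);i=1+np.argmax(stt[1:,4]);print(stt[i],cen[i])
r=spotter.outline_of("start_top","wrist");print([(x["conf"],x["rect"]) for x in r[:2]])
def loc(px):
    d0=(np.array(px,float)-[K[0,2],K[1,2]])/K[0,0];r=np.linalg.norm(d0);z=d[int(round(px[1])),int(round(px[0]))]
    c=np.array([np.tan(r)*d0[0]/r,-np.tan(r)*d0[1]/r,-1])*z
    w=qR(D["q"]).apply(T[:3,:3]@c+T[:3,3])+D["pos"];a=w[:2]-p[:2];cc,s=np.cos(p[2]),np.sin(p[2])
    return np.r_[cc*a[0]+s*a[1],-s*a[0]+cc*a[1],w[2]]*1000
print(loc(cen[i]),loc(cen[i]+[5,0]),loc(cen[i]-[0,5]),"cover",loc((320,150)),loc((220,100)))
E
python3 r.py 50 -64 75
```

```text
[348  68  33  34 851] [364.50411281  84.8613396 ]
[(0.97, [347.9, 68.0, 34.5, 34.7])]
[ 50.89248447 -64.12041529  68.34776891] [ 50.99146959 -67.62968707  69.96502307] [ 54.71440847 -63.92460757  69.00422584] cover [ -2.47040105 -33.15935614  47.62148373] [39.44622431 48.3342261  47.39424588]
12.95 [-0.83710432  0.26677447 -0.12259033] [0.67386347 0.05166728 0.075     ] [103.9  63.4  93.9] [-0.   0.  -0.1]
```

Emit:
servo_tool([
  [40,25,0,0,0,0],
  [80,50,0,0,0,0],
  [104,63,20,0,0,0],
  [104,63,50,0,0,0],
  [104,63,75,0,0,0],
  [104,63,89,0,0,0],
  [104,63,89,0,0,0],
])

```text
clock: 13.65
position: [0.6722, 0.0521, 0.0771]
ee_rot: [-0.001, 0.989, 0.146, -0.003]
contact_force: [-0.0, -0.7, 0.1]
width: 0.0
```

```bash
python3 fl.py; python3 r.py 50.5 -64 69
```

```text
13.65 F local [np.float64(-0.2), np.float64(-0.6), np.float64(0.1)] pos [np.float64(48.5), np.float64(-63.1), np.float64(77.1)]
13.65 [-0.04184361 -0.65000938  0.10326908] [0.67434197 0.05181232 0.069     ] [2.  0.9 8.1] [-0.1  0.4 -0.1]
```

Emit:
servo_tool([
  [1,1,3,0,0,0],
  [1,1,6,0,0,0],
  [1,1,8,0,0,0],
  [1,1,9,0,0,0],
  [1,1,9,0,0,0],
])

```text
clock: 14.15
position: [0.6763, 0.0516, 0.0717]
ee_rot: [0.0, 0.989, 0.146, 0.0]
contact_force: [0.1, -0.1, 0.5]
width: 0.0004
```

```bash
python3 fl.py
```

```text
14.15 F local [np.float64(0.1), np.float64(-0.1), np.float64(0.5)] pos [np.float64(52.3), np.float64(-64.7), np.float64(71.7)]
```

Emit:
servo_tool([
  [-0.5,0,1.5,0,0,0],
  [-0.5,0,3,0,0,0],
  [-0.5,0,4,0,0,0],
  [-0.5,0,5,0,0,0],
  [-0.5,0,5,0,0,0],
])

```text
clock: 14.65
position: [0.676, 0.0514, 0.0666]
ee_rot: [-0.0, 0.989, 0.146, 0.0]
contact_force: [0.1, -0.3, 2.8]
width: -0.0001
```

```bash
python3 fl.py
```

```text
14.65 F local [np.float64(0.1), np.float64(-0.3), np.float64(2.8)] pos [np.float64(51.9), np.float64(-64.8), np.float64(66.6)]
```

Emit:
servo_tool([
  [0,0,1,0,0,0],
  [0,0,2,0,0,0],
  [0,0,3,0,0,0],
  [0,0,3,0,0,0],
])

```text
clock: 15.05
position: [0.676, 0.0514, 0.0641]
ee_rot: [0.0, 0.989, 0.146, 0.001]
contact_force: [-1.6, 1.0, 7.1]
width: -0.0002
```

```bash
python3 fl.py
```

```text
15.05 F local [np.float64(-1.2), np.float64(1.4), np.float64(7.1)] pos [np.float64(52.0), np.float64(-64.9), np.float64(64.1)]
```

Emit:
servo_tool([
  [0,0,1,0,0,0],
  [0,0,1,0,0,0],
])

```text
clock: 15.25
position: [0.676, 0.0514, 0.064]
ee_rot: [0.0, 0.989, 0.146, 0.001]
contact_force: [-1.6, 0.4, 10.6]
width: -0.0
```

Emit:
servo_tool([
  [0,0,1,0,0,0],
  [0,0,1,0,0,0],
])

```text
clock: 15.45
position: [0.676, 0.0515, 0.0639]
ee_rot: [0.0, 0.989, 0.146, 0.001]
contact_force: [-4.2, 1.2, 14.6]
width: 0.0002
```

```bash
python3 fl.py
```

```text
15.45 F local [np.float64(-3.7), np.float64(2.4), np.float64(14.6)] pos [np.float64(52.0), np.float64(-64.8), np.float64(63.9)]
```

```bash
python3 - <<'E'
from h import *
from rig import cams
cm=cams.camera_model("wrist");T=cm["tool_from_camera"];K=cm["camera_matrix"]
D=np.load("pics/w4.npz");d=D["d"]
v,u=np.mgrid[50:120:1,325:405:1];dx=(u-K[0,2])/K[0,0];dy=(v-K[1,2])/K[0,0];r=np.hypot(dx,dy);z=d[v,u]
c=np.stack([np.tan(r)*dx/r*z,-np.tan(r)*dy/r*z,-z],-1).reshape(-1,3)
w=qR(D["q"]).apply(c@T[:3,:3].T+T[:3,3])+D["pos"]
h,e=np.histogram(w[:,2]*1000,bins=np.arange(44,76,1));print(dict(zip(e[:-1].astype(int),h)))
E
python3 - <<'E'
from rig import cams
import cv2
im,_=cams.get_image("side");cv2.imwrite("pics/s5.png",cv2.resize(im[120:270,190:350,::-1],None,fx=4,fy=4,interpolation=cv2.INTER_CUBIC))
E
```

```text
{np.int64(44): np.int64(3), np.int64(45): np.int64(93), np.int64(46): np.int64(784), np.int64(47): np.int64(1322), np.int64(48): np.int64(469), np.int64(49): np.int64(70), np.int64(50): np.int64(14), np.int64(51): np.int64(8), np.int64(52): np.int64(10), np.int64(53): np.int64(12), np.int64(54): np.int64(11), np.int64(55): np.int64(9), np.int64(56): np.int64(25), np.int64(57): np.int64(87), np.int64(58): np.int64(400), np.int64(59): np.int64(532), np.int64(60): np.int64(174), np.int64(61): np.int64(15), np.int64(62): np.int64(6), np.int64(63): np.int64(14), np.int64(64): np.int64(6), np.int64(65): np.int64(15), np.int64(66): np.int64(28), np.int64(67): np.int64(90), np.int64(68): np.int64(312), np.int64(69): np.int64(401), np.int64(70): np.int64(110), np.int64(71): np.int64(7), np.int64(72): np.int64(0), np.int64(73): np.int64(0), np.int64(74): np.int64(0)}
```

View pics/s5.png

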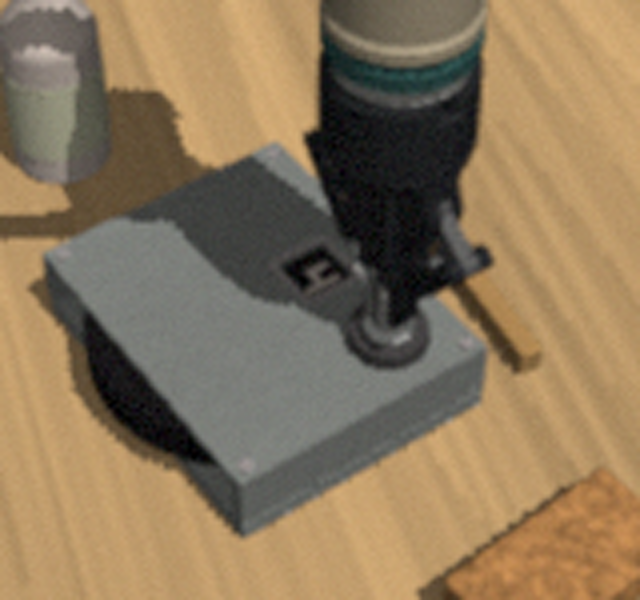

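The button is down 6 mm on its own stop: the top went from about 70 to 63.9 mm, and the collar is only at 60 mm. Releasing.

Emit:
servo_tool([
  [0,0,-3,0,0,0],
  [0,0,-6,0,0,0],
  [0,0,-10,0,0,0],
  [0,0,-20,0,0,0],
  [0,0,-50,0,0,0],
  [-40,-25,-85,0,0,0],
  [-80,-50,-105,0,0,0],
  [-104,-64,-105,0,0,0],
])

```text
clock: 16.3
position: [0.5569, 0.0832, 0.1688]
ee_rot: [0.0, 0.989, 0.146, 0.001]
contact_force: [-0.2, -0.8, 0.5]
width: 0.0001
```

Emit:
servo_tool([
  [0,0,0,0,0,0],
  [0,0,0,0,0,0],
  [0,0,0,0,0,0],
])

```text
clock: 16.6
position: [0.5586, 0.0825, 0.1662]
ee_rot: [0.0, 0.989, 0.146, 0.0]
contact_force: [0.7, -0.2, -0.3]
width: 0.0001
```

```bash
python3 fl.py; python3 w.py w6; python3 win.py w6
python3 - <<'E'
from h import *
from rig import cams
from win import rect
p=np.load('pose1.npy');o=rect("w6",p)
g=cv2.cvtColor(o,cv2.COLOR_RGB2GRAY);m=np.uint8(g>165)*255;m[:, :85]=0;m[:,395:]=0;m[:75]=0;m[380:]=0
k,lab,stt,cen=cv2.connectedComponentsWithStats(m)
for i in range(1,k):
    if stt[i,4]>800: print(cv2.minAreaRect(np.argwhere(lab==i)[:,::-1].astype(np.float32)))
cm=cams.camera_model("wrist");T=cm["tool_from_camera"];K=cm["camera_matrix"]
D=np.load("pics/w6.npz");d=D["d"];im=D["im"]
v,u=np.mgrid[50:120:1,325:405:1];dx=(u-K[0,2])/K[0,0];dy=(v-K[1,2])/K[0,0];r=np.hypot(dx,dy);z=d[v,u]
c=np.stack([np.tan(r)*dx/r*z,-np.tan(r)*dy/r*z,-z],-1).reshape(-1,3)
w=qR(D["q"]).apply(c@T[:3,:3].T+T[:3,3])+D["pos"]
h,e=np.histogram(w[:,2]*1000,bins=np.arange(44,76,2));print(dict(zip(e[:-1].astype(int).tolist(),h.tolist())))
im,_=cams.get_image("top");cv2.imwrite("pics/t6.png",im[:,:,::-1])
E
```

```text
16.6 F local [np.float64(0.6), np.float64(-0.3), np.float64(-0.3)] pos [np.float64(-51.4), np.float64(-1.1), np.float64(166.2)]
16.6 [0.55861579 0.08248357 0.16618503]
((250.38418579101562, 235.44808959960938), (154.795166015625, 219.3195343017578), 0.9548413157463074)
{44: 97, 46: 2231, 48: 482, 50: 29, 52: 22, 54: 16, 56: 117, 58: 993, 60: 186, 62: 23, 64: 21, 66: 119, 68: 724, 70: 138, 72: 0}
```

View pics/w6.png

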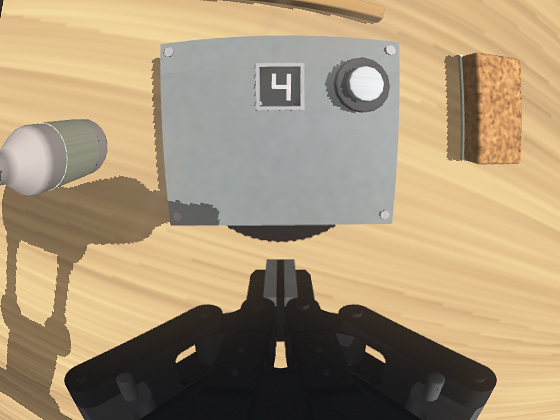

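View pics/w6_win.png

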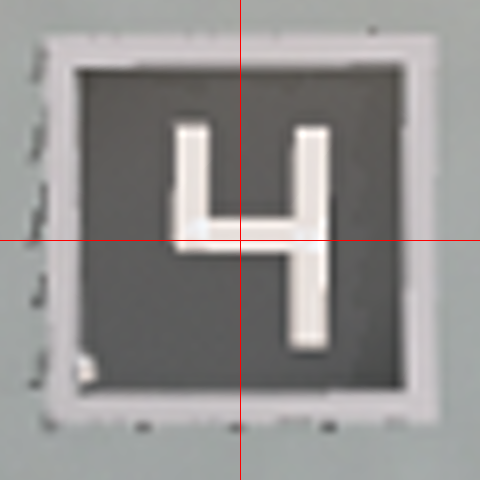

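The 4 still stands in the window (about 0.9 mm right of centre, tilt under 1°). The button is back at 69 mm, the bystanders haven't moved and the gripper is clear.

Run:
```python
from rig import sign_off
print(sign_off())
```

```text
the job is handed in; nothing more can be done
None
```

The 4 now stands in the window, the wheel is let go, and the start button was pushed fully down once and released. I handed the job in at about 17 s of the 61 s allowed.

- **Wheel:** I turned it by its front edge in four drags with shut fingers, pressing with 4 to 6 N.
- **Digit:** in the last picture the 4 is about 0.9 mm right of the window's centre and tilted less than 1° (about 0.02 rad). I left that small offset uncorrected. It did not move when the button was pushed.
- **Button:** it stopped after about 6 mm on its own stop, not on its housing, with up to 15 N on it. Afterwards its top measured back at its starting height.
- **Bystanders:** in the last wrist picture the glue bottle, the sanding block and the visible end of the brace look where they were. I judged this by eye and did not measure it.
- **Disagreements:** the timer's corners fitted its known outline only to about 3 pixels in the wrist picture. The measured tool position scattered by 1 to 3 mm while moving. I relied on contact forces and pictures of the window rather than positions alone.

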